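Close and latch the paint pressure pot

ROBOT

A 6-joint arm with a two-finger parallel gripper is mounted at the origin on the work surface. World frame = base frame: x ahead of the robot, y to its left, z up, the work surface at z = 0. Lengths are in m, angles in rad, forces in N, time in s.
With the tool pointing down it reaches from about 0.3 to 0.875 m from the base axis. Payload 4.2 kg.
Tool frame: the origin (TCP) lies at the very end of the fingers, on their centre line; the grasp point (between the pads) lies 19 mm behind it; z points along the fingers, y is the line along which they close (so a half turn about z gives the same grasp; the last joint's range is limited). The gripper opens to 85 mm and grips with 20 to 120 N. Pads are 22 mm wide; open, the fingers measure 114 mm over their backs; the gripper's body (76 mm by 85 mm) begins 54 mm behind the grasp point. The pads swing forward as they close: fully open they stand 13 mm farther back than shut.
Start: joints at [-1.128, 0.32, 1.565, -0, 1.257, -0.02], TCP at [0.257, -0.515, 0.231] pointing down, gripper open.
Joint ranges: [-3.11, 3.11], [-0.84, 2.01], [0.21, 2.61], [-1.34, 4.49], [0.05, 2.63], [-2.56, 2.56]. Speed limits (rad/s): [2.57, 2.57, 3.14, 3.14, 3.14, 3.14].

INTERFACE

Orientations are given as a unit quaternion [w, x, y, z].
In Python, from rig import bot, viewer gives the robot as it stands.
- The arm moves only by the tool apply_moves, never from a script. Its argument "moves" is a list of rows, each an object with "delta_pos": the shift along the world's x, y, z in mm, a list of three; "yaw": the turn about the world's z in degrees; "gripper": the opening, from 0 (shut) to 1 (fully open). A call has 1 to 8 rows; each row shifts and turns the commanded pose from where the row before left it; what a row does not reach is not made up. A row lasts 1/8 s, in which the tool goes at most 62.5 mm and 10.7 degrees, less where a joint would pass 70% of its speed; a pose out of reach is approached as far as the arm can. A call with a gripper value outside its range is refused whole. The fingers move at their own pace and stop on an object; "force" is the grip in N (left out, the last holds). Time passes only in rows, so rows that do not move let the fingers close. It gives the time, the measured TCP pose, the force, the opening and the grip force at its end, in the units of the state.
- bot.get_state(): the state, without advancing time (a new reading comes with each control period).
- viewer.camera(name): name is "side" or "top"; returns a dict with "image" (400x640x3 uint8, red, green, blue), "fx", "fy", "cx", "cy" (pixels), "origin" and "orientation" of the camera in the world. Camera axes: x right, y up, looking along -z (the intrinsics and any distortion apply to the point x, -y, -z); pixel columns grow to the right and rows downward; lengths in m; the calibration is good to about 2 mm. A picture is of the moment at which its call begins. There is no depth.
- bot.close_job(): hands the job in; it is judged then, once.
The state is a dict: "clock": time; "qpos": joint angles; "dq": joint speeds; "joint_torque": joint torques, N m; "tcp_pos": TCP position; "ee_rot": TCP orientation; "force": force on the tool from outside, world axes, zero at the start; "moment": the same for the moment, N m; "grip_width": finger opening in m; "gripper_force": force on a finger pad.
Only numpy, scipy, OpenCV 4.12 (cv2) and the standard library are available. Lean on these libraries where they do the work, as an engineer would, in place of code of your own. Each camera call takes 0.05 s, during which the arm holds its last target. There are 200 camera calls.

TASK

Take the loose lid off its sloping rest and set it down gently on the pressure pot, without dropping it, so that it sits home and level on the rim. Then swing both cam arms on the pot fully over and down onto the lid to lock it, and leave the tin, bin and cup where they stand.

Things in the scene. Friction and masses are not known exactly. Their poses are not given: they have to be found in the camera images.
- lid_handle (a point): Centre of the bar handle on the loose round aluminium lid (about 0.45 kg): where to grip. Bar 64 mm long (this point's y), 14 mm thick (x), 20 mm high (z), on posts 12 mm square at y = -24 and +24 mm; bar centre 34 mm above the lid's top face. z = the lid's axis, out of its top. At first z is tipped 30 degrees from vertical, towards the rest's low side, and the bar runs level across the slope.
- lid_seat (a point): Centre of the underside of the lid's flange, the face that rests on the pot's rim; 40 mm below lid_handle along the lid's axis, same axes. Flange 174 mm in diameter, 6 mm thick; under it a locating step 152 mm in diameter, 10 mm deep, tapering to 140 mm at its bottom, goes inside the mouth. Any turn of the lid about its axis is good.
- pot_rim (a point): Centre of the mouth of the steel pressure pot at the height of its rim, z up. Pot fixed to the bench: 170 mm outside, 160 mm inside, 130 mm high. Its two cam arms are hinged outside the rim on the pot's own +y (cam_a) and -y (cam_b) sides; hinge axes parallel to its x, 97 mm from its centre, 11.5 mm above the rim. A brass outlet low down points to its -x.
- cam_a (a joint): Cam arm on the pot's +y side, rad: 0 = straight up, positive = folded inwards over the lid, 1.57 = flat on the seated lid (it cannot get there if the lid is not seated), negative = leaning outwards, as at the start (range -0.9 to 1.61). Steel bar 22 mm wide, 10 mm thick, 52 mm long with a crossbar at its end. Stiff hinge: stays where left, about 2 N at the tip moves it.
- cam_b (a joint): The same cam arm, mirrored, on the pot's -y side; same meaning of its values.
- cam_a_tip (a point): Free end of cam_a on its centre line, 52 mm from the hinge axis, where its crossbar (14 mm in diameter, 40 mm long, parallel to the pot's x) sits.
- cam_b_tip (a point): The same point of cam_b.
- lid_rest: Grey sheet-steel sloping rest, fixed to the bench; origin on the bench under its middle. Its board, 150 mm wide and 165 mm long, falls at 30 degrees along its own +x (low side roughly away from the robot) from about 94 mm high; two 12 mm pins near the low edge, standing 20 mm off the board, hold the lid's edge.
- tin_mid (a point): Bystander: closed tin, 84 mm in diameter, 85 mm high; point at mid-height.
- bin: Bystander: empty blue plastic parts bin 160 x 110 x 60 mm; origin at the centre of its underside.
- cup: Bystander: white plastic cup 72 mm in diameter at the rim, 85 mm high; origin at the centre of its underside.
There are look-alikes about, which are no part of the job. Leave any yellow look-alike of the part that bears lid_handle alone. Of the things that look like the part that bears pot_rim, the larger one is meant.

How it is judged:
On the way, in this order (a step that is already met when the one before it is completed fails the run):
1. the lid sits home and level on the pot's rim (horizontal distance between lid_seat and pot_rim below 0.006 m and z of lid_seat in the frame of pot_rim between -0.003 and 0.003 m and angle between lid_seat's own z axis and vertical below 0.035 rad), for 0.2 s.
2. both cam arms are folded down onto the lid (value of joint each of cam_a, cam_b above 1.47 rad), for 0.2 s.
At the end, for the whole second after the job is handed in: The lid's flange lies on the pot's rim (within 3 mm in height, 6 mm of centre, 2 degrees of level), both cam arms are folded down flat on it (above 1.47 rad), and tin, bin and cup are within 30 mm of where they began (all of step 1 and all of step 2 and distance of each of tin_mid, bin, cup from where it was at the start of the episode below 0.03 m); the robot touches nothing.
It fails at once if the lid is dropped onto the pot (moving faster than 0.45 m/s within 30 mm of its seat) (horizontal distance between lid_seat and pot_rim below 0.06 m and z of lid_seat in the frame of pot_rim below 0.03 m and linear speed of lid above 0.45 m/s).
It fails at once if the tin, bin or cup is knocked away (distance of any of tin_mid, bin, cup from where it was at the start of the episode above 0.03 m).
It also fails if it takes over 69 s, if anything falls off the work surface, if the arm or the gripper's body presses on something with over 40 N, if the wrist force passes 120 N, or if a joint passes its speed limit or range.

## Working session

There is one attempt and no reset: what is moved stays moved. The work goes in short steps, Python scripts to look and compute and a tool call to move; the robot and the scene stay as the last step left them, time stands still between calls to the robot, and variables do not carry over. Pictures are saved under pics/ and viewed, at most 10 in all, crops included, and the job is handed in when it is done.

Besides the shell and the picture viewer there is one more tool, called after "Call:" by a JSON object that holds its "method" and its "body". apply_moves: Moves the arm, as the interface text tells. Its arguments: {"type":"object","properties":{"moves":{"type":"array","items":{"type":"object","properties":{"delta_pos":{"type":"array","items":{"type":"number"}},"yaw":{"type":"number"},"gripper":{"type":"number"}}}},"force":{"type":"number"}},"required":["moves"]}

```bash
mkdir -p pics; cat > h.py <<'E'
from rig import bot, viewer
import numpy as np, cv2, pickle
from scipy.spatial.transform import Rotation as R
def snap(n,f):
    c=viewer.camera(n); cv2.imwrite(f'pics/{f}.png',c['image'][:,:,::-1]); pickle.dump(c,open(f'pics/{f}.pkl','wb')); return c
def rot(c):
    q=np.array(c['orientation']); return R.from_quat(q[[1,2,3,0]]).as_matrix()
def ray(c,u,v):
    d=np.array([(u-c['cx'])/c['fx'],-(v-c['cy'])/c['fy'],-1]); return np.array(c['origin']),rot(c)@d
def atz(c,u,v,z):
    o,d=ray(c,u,v); return o+d*(z-o[2])/d[2]
def proj(c,p):
    p=np.atleast_2d(p); q=(p-np.array(c['origin']))@rot(c); return np.c_[c['cx']+c['fx']*q[:,0]/-q[:,2], c['cy']-c['fy']*q[:,1]/-q[:,2]]
def tri(c1,a,c2,b):
    o1,d1=ray(c1,*a);o2,d2=ray(c2,*b); d1/=np.linalg.norm(d1);d2/=np.linalg.norm(d2)
    s=np.linalg.lstsq(np.c_[d1,-d2],o2-o1,rcond=None)[0]; p=o1+s[0]*d1;q=o2+s[1]*d2; return (p+q)/2,np.linalg.norm(p-q)
E
python3 - <<'E'
from h import *
for n in('top','side'):
    c=snap(n,n+'0'); print({k:c[k] for k in c if k!='image'})
print(bot.get_state())
E
```

```text
{'fx': 391.5799314348899, 'fy': 391.5799314348899, 'cx': 317.1744911958648, 'cy': 194.930605650496, 'origin': array([ 0.46099073, -0.01688916,  1.38455182]), 'orientation': array([ 0.71111339,  0.02700958, -0.02703922, -0.70203782])}
{'fx': 461.4417213854408, 'fy': 461.4417213854408, 'cx': 328.0546273192868, 'cy': 202.4336063535095, 'origin': array([0.52929313, 0.84614023, 1.13352389]), 'orientation': array([-0.00179315, -0.00530776,  0.34850262,  0.93729106])}
{'clock': 0.1, 'qpos': array([-1.12799129e+00,  3.20198503e-01,  1.56554673e+00,  1.48576953e-05,
        1.25738965e+00, -2.00195182e-02]), 'dq': array([ 4.07760334e-04,  1.15238781e-05, -3.46779400e-03, -6.76576124e-04,
        2.29558737e-04, -7.93902840e-04]), 'joint_torque': array([-6.12660751e-04, -4.16409802e+01, -2.34704196e+01, -1.50607384e-04,
        4.90684382e-03, -9.57810556e-06]), 'tcp_pos': array([ 0.25653861, -0.51412914,  0.23058726]), 'ee_rot': array([-7.55431484e-04,  9.73343694e-01,  2.29350081e-01, -1.54888707e-04]), 'force': array([-0.47168419, -0.22445251,  0.38135271]), 'moment': array([ 0.03182692, -0.01165796,  0.01161169]), 'gripper_force': 0.0, 'grip_width': 0.08540294427808982}
```

View pics/top0.png

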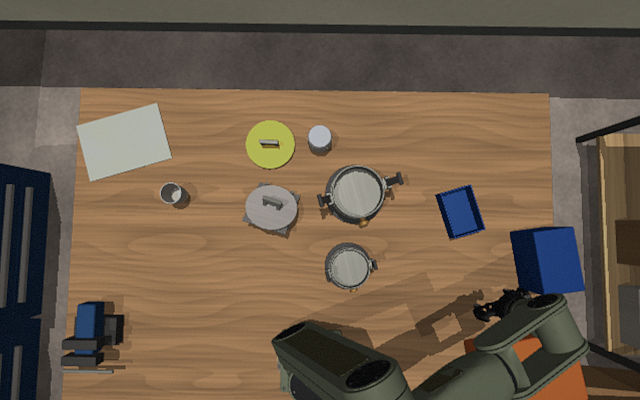

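View pics/side0.png

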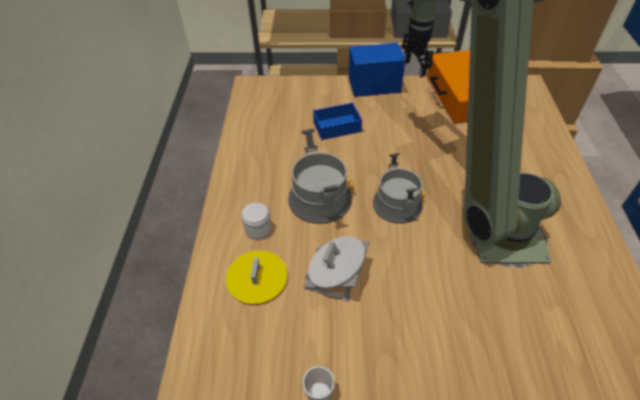

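Candidates, in top-view pixels: 
- **Lids:** yellow (270,145) is excluded; grey/aluminium (271,208) on the sloping rest is the one meant. 
- **Pots:** (356,193) is larger, so it is meant; (349,267) is the smaller look-alike. 

Next I'll confirm this in one enlarged crop.

```bash
python3 - <<'E'
from h import *
T=pickle.load(open('pics/top0.pkl','rb'));S=pickle.load(open('pics/side0.pkl','rb'))
a=T['image'][150:250,230:410]; b=S['image'][120:300,280:390]
a=cv2.resize(a,(800,0) if 0 else (792,440),interpolation=cv2.INTER_CUBIC)
cv2.imwrite('pics/c1.png',a[:,:,::-1])
b=cv2.resize(b,None,fx=3.3,fy=3.3,interpolation=cv2.INTER_CUBIC); cv2.imwrite('pics/c2.png',b[:,:,::-1])
E
```

```text
(no output)
```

View pics/c1.png

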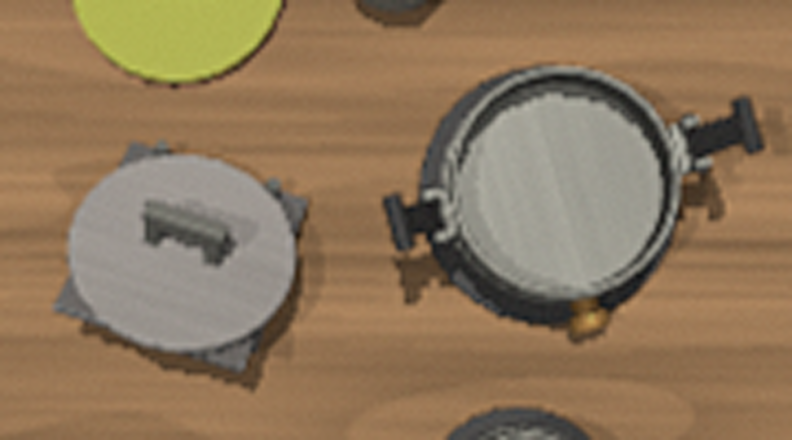

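View pics/c2.png

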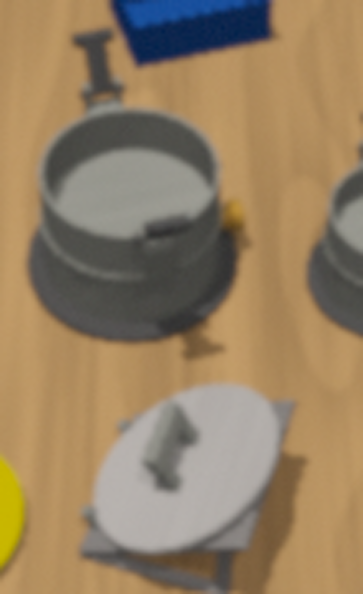

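The crops confirm both parts. The grey lid leans on the rest, with its pins at the far side and its bar at crop (188,222), which is top (273,200). The large pot has its rim centre at about top (357,191), the brass outlet towards the robot, cam_a on the left at top (320,200) and cam_b on the right at (400,178). Next I'll fit the poses.

```bash
cat > fit.py <<'E'
from h import *
from scipy.optimize import least_squares
T=pickle.load(open('pics/top0.pkl','rb'));S=pickle.load(open('pics/side0.pkl','rb'))
A=lambda L:np.array(L)/4.4+[230,150]-.4
B=lambda L:np.array(L)/3.3+[280,120]-.35
th=np.linspace(0,2*np.pi,361)
def res(c,P,pts):
    q=proj(c,P).astype(np.float32)
    return [cv2.pointPolygonTest(q.reshape(-1,1,2),(float(x),float(y)),True) for x,y in pts]
def circ(C,Rm,r): return C+r*(np.c_[np.cos(th),np.sin(th),0*th]@Rm.T)
lt=A([(68,245),(90,195),(185,153),(270,190),(297,250),(265,320),(180,352),(100,310)])
ls=B([(93,500),(135,425),(220,385),(283,425),(262,500),(150,550)])
pt=A([(442,190),(684,170),(563,66),(555,298),(480,100),(650,108),(650,262),(470,260)])
ps=B([(41,180),(219,185),(130,108),(65,130),(195,125)])
bt=A([(145,208),(235,238)]); bs=B([(178,407),(155,470)])
def lid(p):
    Rm=R.from_euler('ZY',[p[3],np.pi/6]).as_matrix(); return p[:3],Rm
def f(p):
    C,Rm=lid(p); P=circ(C,Rm,.087)
    e=np.array([C+Rm@[0,s*.032,.044] for s in(1,-1)])
    return np.r_[res(T,P,lt),res(S,P,ls),.7*(proj(T,e)-bt).ravel(),.5*(proj(S,e)-bs)[::-1 if 0 else 1].ravel()]
g=atz(T,271,208,.09); print('g',g)
r=least_squares(f,np.r_[g,-.35]); C,Rm=lid(r.x)
print('lid top',r.x,'cost',r.cost,np.round(r.fun,1)); print('handle',C+Rm@[0,0,.034])
pf=lambda p:np.r_[res(T,circ(np.r_[p,.13],np.eye(3),.085),pt),res(S,circ(np.r_[p,.13],np.eye(3),.085),ps)]
q=least_squares(pf,atz(T,357,191,.13)[:2]); print('pot',q.x,np.round(q.fun,1))
a=A([(398,222)])[0];b=A([(748,125)])[0]
a3=atz(T,*a,.174);b3=atz(T,*b,.174); print('cam a,b',a3,b3, np.hypot(*(a3[:2]-q.x)),np.hypot(*(b3[:2]-q.x)))
d=a3-b3; print('pot y yaw deg',np.degrees(np.arctan2(-d[0],d[1])))
print('tool yaw y axis', R.from_quat(np.array(bot.get_state()['ee_rot'])[[1,2,3,0]]).as_matrix()[:,1])
print([atz(T,u,v,z)for u,v,z in[(319,137,.085),(460,212,.03),(349,267,.1),(171,193,.08),(270,145,.0)]])
E
python3 fit.py
```

```text
g [0.51484968 0.13582358 0.09      ]
lid top [ 0.52075942  0.13630161  0.06252623 -0.26250746] cost 109.09605805286803 [-0.7 -0.5 -1.  -0.2  0.4  0.8 -0.2  1.2 -1.4 -0.4 -0.2 -1.1 -1.6  1.6
  0.3  0.1 -0.9 -1.  -4.1  9.1  2.5 -9.9]
handle [0.53717704 0.13189006 0.09197109]
pot [ 0.5714172  -0.14422458] [-0.6 -1.8 -0.2  0.1  0.2 -0.2 -0.7 -0.8  0.5  0.7 -0.1  0.2 -0.2]
cam a,b [ 0.53792142 -0.0254686   0.174     ] [ 0.60981721 -0.27208525  0.174     ] 0.12338942485144201 0.1335024820479984
pot y yaw deg 16.252910821613803
tool yaw y axis [ 0.44647268 -0.89479594 -0.00154164]
[array([ 0.75620545, -0.01994142,  0.085     ]), array([ 0.51190627, -0.51095389,  0.03      ]), array([ 0.32622898, -0.12256596,  0.1       ]), array([0.56110956, 0.47223587, 0.08      ]), array([0.74418498, 0.15494723, 0.        ])]
```

```bash
sed -i 's/bs=B(\[(178,407),(155,470)\])/bs=B([(155,470),(178,407)])/' fit.py; python3 fit.py | grep -A3 lid
```

```text
lid top [ 0.51995445  0.13627509  0.06312385 -0.29722746] cost 7.811209941662072 [-0.7 -0.5 -1.1 -0.5  0.3  1.1  0.1  1.3 -1.6 -0.8 -0.4 -0.7 -1.6  1.2
  0.6  0.1 -0.8 -0.6 -0.6 -0.7 -0.6 -0.5]
handle [0.53620904 0.13129629 0.09256872]
pot [ 0.5714172  -0.14422458] [-0.6 -1.8 -0.2  0.1  0.2 -0.2 -0.7 -0.8  0.5  0.7 -0.1  0.2 -0.2]
```

Call:
{"method": "apply_moves", "body": {"moves": [{"delta_pos": [20, 46, 5], "yaw": 9.75, "gripper": 1}, {"delta_pos": [20, 46, 5], "yaw": 9.75, "gripper": 1}, {"delta_pos": [20, 46, 0], "yaw": 9.75, "gripper": 1}, {"delta_pos": [20, 46, 0], "yaw": 9.75, "gripper": 1}, {"delta_pos": [20, 46, 0], "yaw": 9.75, "gripper": 1}, {"delta_pos": [20, 46, 0], "yaw": 9.75, "gripper": 1}, {"delta_pos": [20, 46, 0], "yaw": 9.75, "gripper": 1}], "force": 20}}

```text
clock: 0.98
tcp_pos: [0.397, -0.1909, 0.2412]
ee_rot: [-0.0, 0.675, 0.738, 0.0]
force: [-0.8, -0.7, 0.7]
grip_width: 0.0853
gripper_force: 0.0
```

Call:
{"method": "apply_moves", "body": {"moves": [{"delta_pos": [20, 46, 0], "yaw": 9.75, "gripper": 1}, {"delta_pos": [20, 46, 0], "yaw": 9.75, "gripper": 1}, {"delta_pos": [20, 46, 0], "yaw": 9.75, "gripper": 1}, {"delta_pos": [20, 46, 0], "yaw": 9.75, "gripper": 1}, {"delta_pos": [20, 46, 0], "yaw": 9.75, "gripper": 1}, {"delta_pos": [20, 46, 0], "yaw": 9.75, "gripper": 1}, {"delta_pos": [20, 46, 0], "yaw": 9.75, "gripper": 1}, {"delta_pos": [0, 0, 0], "gripper": 1}]}}

```text
schema error: expected keys delta_pos, yaw, gripper
```

Call:
{"method": "apply_moves", "body": {"moves": [{"delta_pos": [20, 46, 0], "yaw": 9.75, "gripper": 1}, {"delta_pos": [20, 46, 0], "yaw": 9.75, "gripper": 1}, {"delta_pos": [20, 46, 0], "yaw": 9.75, "gripper": 1}, {"delta_pos": [20, 46, 0], "yaw": 9.75, "gripper": 1}, {"delta_pos": [20, 46, 0], "yaw": 9.75, "gripper": 1}, {"delta_pos": [20, 46, 0], "yaw": 9.75, "gripper": 1}, {"delta_pos": [20, 46, 0], "yaw": 9.75, "gripper": 1}, {"delta_pos": [0, 0, 0], "yaw": 0, "gripper": 1}]}}

```text
clock: 1.98
tcp_pos: [0.5373, 0.1321, 0.2404]
ee_rot: [-0.0, 0.146, 0.989, 0.0]
force: [-0.7, -1.1, -0.1]
grip_width: 0.0852
gripper_force: 0.0
```

Call:
{"method": "apply_moves", "body": {"moves": [{"delta_pos": [0, 0, -40], "yaw": 0, "gripper": 1}, {"delta_pos": [-1, -1, -40], "yaw": 0, "gripper": 1}, {"delta_pos": [0, 0, -20], "yaw": 0, "gripper": 1}, {"delta_pos": [0, 0, 0], "yaw": 0, "gripper": 1}]}}

```text
clock: 2.48
tcp_pos: [0.5341, 0.1272, 0.1397]
ee_rot: [-0.002, 0.148, 0.989, -0.001]
force: [0.1, -0.6, 1.1]
grip_width: 0.0851
gripper_force: 0.0
```

```bash
python3 - <<'E'
from h import *
S=snap('side','s1')
print(bot.get_state()['tcp_pos'])
b=cv2.resize(S['image'][170:310,260:400],(800,800),interpolation=cv2.INTER_CUBIC)[:600]; cv2.imwrite('pics/c3.png',b[:,:,::-1])
E
```

```text
[0.53524222 0.12759143 0.14117492]
```

View pics/c3.png

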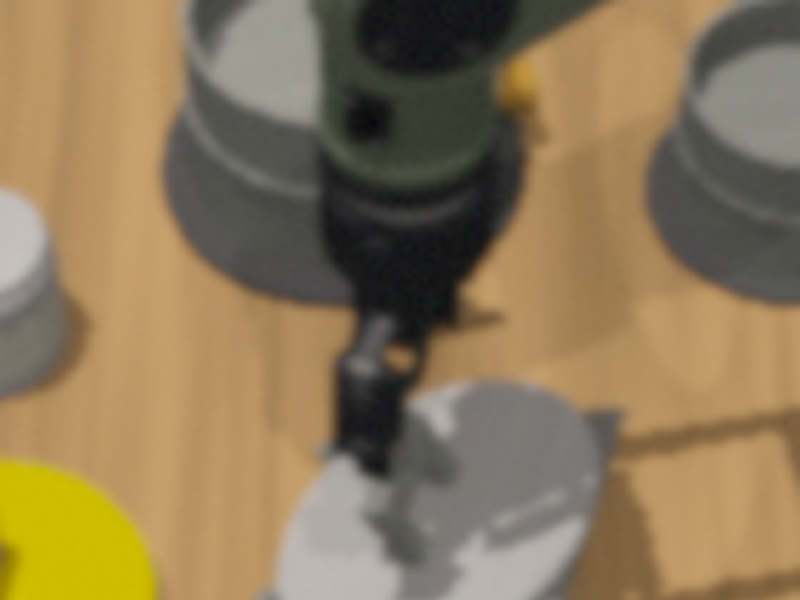

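```bash
python3 - <<'E'
from h import *
S=pickle.load(open('pics/s1.pkl','rb'));s=np.array([.29,.956,0])
t=bot.get_state()['tcp_pos']
K=lambda p:np.round((proj(S,p)-[260,170])*5.714)
print(K([t+s*.043+[0,0,.01],t+s*.057+[0,0,.01],t-s*.043+[0,0,.01]]))
h=np.array([.5362,.1313,.0926]); n=np.array([.478,-.146,.866])
print(K([h+s*.032,h-s*.032,h+n*.01,h+s*.024-n*.034]))
E
```

```text
[[378. 472.]
 [368. 497.]
 [432. 327.]]
[[384. 531.]
 [423. 425.]
 [394. 464.]
 [424. 561.]]
```

Call:
{"method": "apply_moves", "body": {"moves": [{"delta_pos": [1, 3, -25], "yaw": 0, "gripper": 1}, {"delta_pos": [0, 0, -20], "yaw": 0, "gripper": 1}, {"delta_pos": [0, 0, -12], "yaw": 0, "gripper": 1}, {"delta_pos": [0, 0, -8], "yaw": 0, "gripper": 1}, {"delta_pos": [0, 0, 0], "yaw": 0, "gripper": 1}]}}

```text
clock: 3.15
tcp_pos: [0.5368, 0.1314, 0.0765]
ee_rot: [0.0, 0.148, 0.989, 0.0]
force: [-0.2, -0.2, -0.2]
grip_width: 0.0855
gripper_force: 0.0
```

Clear. Closing gently.

Call:
{"method": "apply_moves", "body": {"moves": [{"delta_pos": [0, 0, 0], "yaw": 0, "gripper": 0.7}, {"delta_pos": [0, 0, 0], "yaw": 0, "gripper": 0.6}, {"delta_pos": [0, 0, 0], "yaw": 0, "gripper": 0.4}, {"delta_pos": [0, 0, 0], "yaw": 0, "gripper": 0.4}, {"delta_pos": [0, 0, 0], "yaw": 0, "gripper": 0.4}], "force": 30}}

```text
clock: 3.78
tcp_pos: [0.5379, 0.1328, 0.0776]
ee_rot: [0.001, 0.148, 0.989, 0.002]
force: [0.6, 4.9, 3.9]
grip_width: 0.0634
gripper_force: 35.3
```

Call:
{"method": "apply_moves", "body": {"moves": [{"delta_pos": [0, -1, 8], "yaw": 0, "gripper": 0.4}, {"delta_pos": [0, 0, 15], "yaw": 0, "gripper": 0.4}, {"delta_pos": [0, 0, 30], "yaw": 0, "gripper": 0.4}, {"delta_pos": [0, 0, 40], "yaw": 0, "gripper": 0.4}, {"delta_pos": [0, 0, 20], "yaw": 0, "gripper": 0.4}, {"delta_pos": [0, 0, 0], "yaw": 0, "gripper": 0.4}]}}

```text
clock: 4.53
tcp_pos: [0.5375, 0.1302, 0.1912]
ee_rot: [0.002, 0.148, 0.989, 0.0]
force: [0.5, -0.2, -5.9]
grip_width: 0.0633
gripper_force: 35.7
```

```bash
python3 - <<'E'
from h import *
S=snap('side','s2');print(bot.get_state()['force'],bot.get_state()['moment'])
b=cv2.resize(S['image'][150:310,220:400],(720,640),interpolation=cv2.INTER_CUBIC)[:600]; cv2.imwrite('pics/c4.png',b[:,:,::-1])
E
```

```text
[-0.45974691 -0.23162267 -6.97369801] [-0.02602902 -0.09587966  0.02471254]
```

View pics/c4.png

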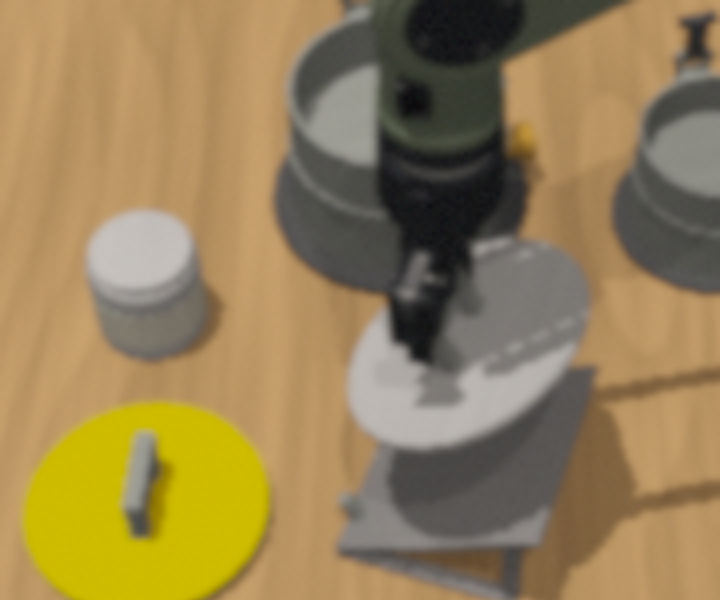

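Call:
{"method": "apply_moves", "body": {"moves": [{"delta_pos": [-20, 4, 10], "yaw": 0, "gripper": 0.4}, {"delta_pos": [-40, 12, 0], "yaw": 0, "gripper": 0.4}, {"delta_pos": [-45, 14, 0], "yaw": 0, "gripper": 0.4}, {"delta_pos": [-45, 14, 0], "yaw": 0, "gripper": 0.4}, {"delta_pos": [-37, 12, 0], "yaw": 0, "gripper": 0.4}, {"delta_pos": [-20, 4, 0], "yaw": 0, "gripper": 0.4}, {"delta_pos": [0, 0, -30], "yaw": 0, "gripper": 0.4}, {"delta_pos": [0, 0, -40], "yaw": 0, "gripper": 0.4}], "force": 20}}

```text
clock: 5.58
tcp_pos: [0.3302, 0.1909, 0.1294]
ee_rot: [0.002, 0.147, 0.989, 0.001]
force: [0.4, 0.1, -5.7]
grip_width: 0.0631
gripper_force: 35.6
```

Call:
{"method": "apply_moves", "body": {"moves": [{"delta_pos": [0, 0, -30], "yaw": 0, "gripper": 0.4}, {"delta_pos": [0, 0, -20], "yaw": 0, "gripper": 0.4}, {"delta_pos": [0, 0, -15], "yaw": 0, "gripper": 0.4}, {"delta_pos": [0, 0, -10], "yaw": 0, "gripper": 0.4}, {"delta_pos": [0, 0, -5], "yaw": 0, "gripper": 0.4}, {"delta_pos": [0, 0, 0], "yaw": 0, "gripper": 0.4}]}}

```text
clock: 6.32
tcp_pos: [0.3286, 0.1906, 0.0504]
ee_rot: [-0.001, 0.148, 0.989, -0.0]
force: [-7.2, 1.9, 11.4]
grip_width: 0.0634
gripper_force: 39.6
```

Call:
{"method": "apply_moves", "body": {"moves": [{"delta_pos": [0, 0, -5], "yaw": 0, "gripper": 0.4}, {"delta_pos": [0, 0, -5], "yaw": 0, "gripper": 0.4}, {"delta_pos": [0, 0, -4], "yaw": 0, "gripper": 0.4}, {"delta_pos": [0, 0, -3], "yaw": 0, "gripper": 0.4}, {"delta_pos": [0, 0, 0], "yaw": 0, "gripper": 0.4}]}}

```text
clock: 6.95
tcp_pos: [0.3297, 0.1907, 0.0326]
ee_rot: [0.0, 0.148, 0.989, 0.0]
force: [-4.2, 2.0, 3.9]
grip_width: 0.063
gripper_force: 40.4
```

Call:
{"method": "apply_moves", "body": {"moves": [{"delta_pos": [0, 0, -2], "yaw": 0, "gripper": 0.4}, {"delta_pos": [0, 0, 0], "yaw": 0, "gripper": 0.85}, {"delta_pos": [0, 0, 0], "yaw": 0, "gripper": 0.85}, {"delta_pos": [0, 0, 0], "yaw": 0, "gripper": 0.85}, {"delta_pos": [0, 0, 0], "yaw": 0, "gripper": 0.85}]}}

```text
clock: 7.58
tcp_pos: [0.3299, 0.1905, 0.0303]
ee_rot: [0.0, 0.148, 0.989, 0.0]
force: [-0.0, -0.7, 0.1]
grip_width: 0.0724
gripper_force: 0.0
```

```bash
python3 - <<'E'
from h import *
S=snap('side','s3');s=bot.get_state();print(s['tcp_pos'],s['force'])
b=cv2.resize(S['image'][160:320,330:490],(640,640),interpolation=cv2.INTER_CUBIC)[:600]; cv2.imwrite('pics/c5.png',b[:,:,::-1])
E
```

```text
[0.32985885 0.19048577 0.03034481] [-0.18881596  1.05490647 -0.17944639]
```

View pics/c5.png

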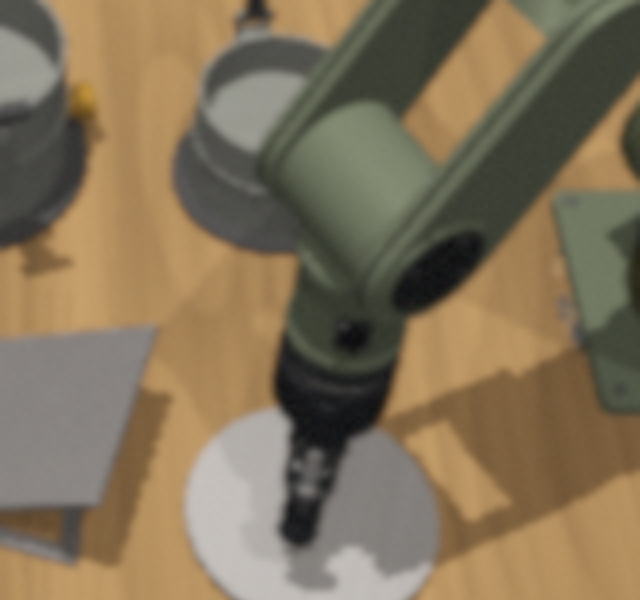

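```bash
cat >> fit.py <<'E'
print('----')
S=pickle.load(open('pics/s3.pkl','rb'))
pts=np.array([(184,495),(200,450),(240,418),(400,428),(430,470),(440,520),(205,560)])/4+[330,160]-.4
w=least_squares(lambda p:res(S,circ(np.r_[p,.016],np.eye(3),.087),pts),[.33,.19])
c=w.x-[.32986,.1905]; print(w.x,np.round(w.fun,1),c,'across',c@[.956,-.293],'along',c@[.293,.956])
E
python3 fit.py | sed -n '/----/,$p'
```

```text
----
[0.32334404 0.18581776] [-0.6  0.1  1.1 -1.7 -0.8  0.1 -0.5] [-0.00651596 -0.00468224] across -0.004857360150418322 along -0.006385401067149268
```

Call:
{"method": "apply_moves", "body": {"moves": [{"delta_pos": [0, 0, 0], "yaw": 0, "gripper": 0.5}, {"delta_pos": [0, 0, 0], "yaw": 0, "gripper": 0.4}, {"delta_pos": [0, 0, 0], "yaw": 0, "gripper": 0.4}, {"delta_pos": [0, 0, 0], "yaw": 0, "gripper": 0.4}], "force": 50}}

```text
clock: 8.12
tcp_pos: [0.3299, 0.1905, 0.0307]
ee_rot: [0.0, 0.148, 0.989, 0.0]
force: [-1.1, -0.9, 5.1]
grip_width: 0.0634
gripper_force: 54.6
```

Call:
{"method": "apply_moves", "body": {"moves": [{"delta_pos": [0, 0, 15], "yaw": 0, "gripper": 0.4}, {"delta_pos": [0, 0, 35], "yaw": 0, "gripper": 0.4}, {"delta_pos": [0, 0, 45], "yaw": 0, "gripper": 0.4}, {"delta_pos": [0, 0, 50], "yaw": 0, "gripper": 0.4}, {"delta_pos": [10, -14, 45], "yaw": -3, "gripper": 0.4}, {"delta_pos": [20, -28, 20], "yaw": -6, "gripper": 0.4}, {"delta_pos": [30, -42, 10], "yaw": -7, "gripper": 0.4}, {"delta_pos": [30, -42, 0], "yaw": -7, "gripper": 0.4}]}}

```text
clock: 9.12
tcp_pos: [0.4201, 0.0633, 0.2502]
ee_rot: [0.0, 0.343, 0.939, 0.0]
force: [0.9, 0.0, -5.9]
grip_width: 0.0625
gripper_force: 58.6
```

Call:
{"method": "apply_moves", "body": {"moves": [{"delta_pos": [30, -42, 0], "yaw": -7, "gripper": 0.4}, {"delta_pos": [30, -42, 0], "yaw": -7, "gripper": 0.4}, {"delta_pos": [30, -42, 0], "yaw": -7, "gripper": 0.4}, {"delta_pos": [30, -42, 0], "yaw": -7, "gripper": 0.4}, {"delta_pos": [22, -30, 0], "yaw": -5, "gripper": 0.4}, {"delta_pos": [10, -14, 0], "yaw": -1, "gripper": 0.4}, {"delta_pos": [0, 0, 0], "yaw": 0, "gripper": 0.4}, {"delta_pos": [0, 0, 0], "yaw": 0, "gripper": 0.4}]}}

```text
clock: 10.12
tcp_pos: [0.5707, -0.1463, 0.2499]
ee_rot: [-0.001, 0.601, 0.799, -0.0]
force: [-0.5, -0.3, -5.1]
grip_width: 0.0625
gripper_force: 58.6
```

```bash
python3 - <<'E'
from h import *
S=snap('side','s4');T=snap('top','t4');s=bot.get_state();print(s['tcp_pos'],s['force'],s['qpos'])
b=cv2.resize(S['image'][70:230,230:410],(720,640),interpolation=cv2.INTER_CUBIC)[:600]; cv2.imwrite('pics/c6.png',b[:,:,::-1])
E
```

```text
[ 0.57096052 -0.1462995   0.25047245] [ 0.11027333  0.97567203 -5.62571843] [-2.70572889e-01  3.31843347e-01  1.49765549e+00  4.27366328e-04
  1.31267718e+00 -5.51715471e-01]
```

View pics/c6.png

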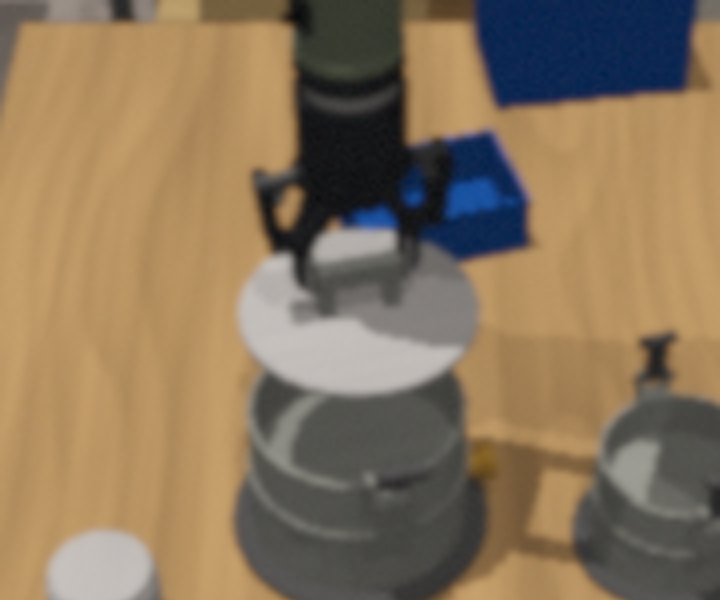

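```bash
cat >> fit.py <<'E'
print('====')
S=pickle.load(open('pics/s4.pkl','rb'))
pts=np.array([(237,305),(262,262),(320,233),(455,262),(478,308),(440,357),(280,363),(345,387)])/4+[230,70]-.4
w=least_squares(lambda p:res(S,circ(np.r_[p,.2358],np.eye(3),.087),pts),[.57,-.146])
print(w.x,np.round(w.fun,1),w.x-[.57096,-.1463])
pt=np.array([(249,410),(466,405),(262,450),(300,480),(440,462),(457,370)])/4+[230,70]-.4
w=least_squares(lambda p:res(S,circ(np.r_[p,.13],np.eye(3),.085),pt),[.57,-.146]);print('pot side',w.x,np.round(w.fun,1))
T=pickle.load(open('pics/t4.pkl','rb'));cv2.imwrite('pics/c7.png',cv2.resize(T['image'][140:250,290:430],None,fx=5,fy=5,interpolation=cv2.INTER_CUBIC)[:,:,::-1])
E
python3 fit.py | sed -n '/====/,$p'
```

```text
====
[ 0.57000003 -0.14599999] [0.  0.8 1.  1.1 0.2 1.6 1.5 0.2] [-0.00095997  0.00030001]
pot side [ 0.57276785 -0.14375345] [ 0.8  0.7  0.7  0.1  0.3 -0.6]
```

View pics/c7.png

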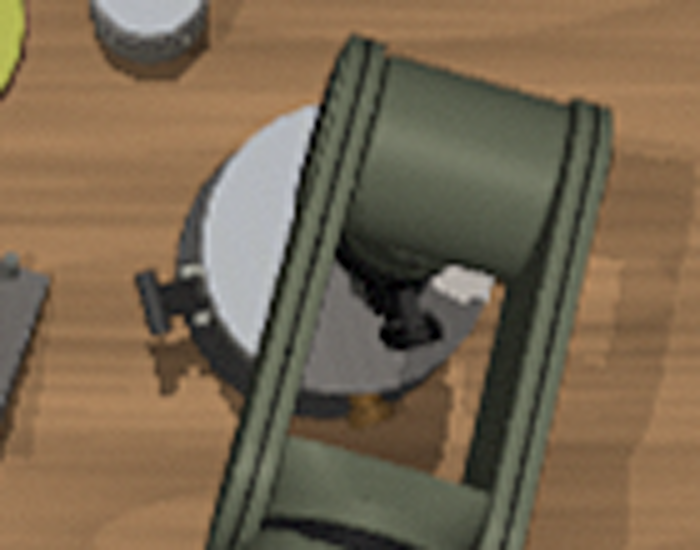

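```bash
sed -i 's/^from scipy.optimize import.*/from scipy.optimize import least_squares as _l\nleast_squares=lambda f,x:_l(f,x,diff_step=2e-3,method="lm")/' fit.py; cat >> fit.py <<'E'
tp=np.array([(203,250),(223,190),(265,133),(310,106),(235,330),(345,393),(400,384)])/5+[290,140]-.4
s4=lambda p:res(S,circ(np.r_[p,.2358],np.eye(3),.087),pts)
t4=lambda p:res(T,circ(np.r_[p,.2358],np.eye(3),.087),tp)
for f in(s4,t4,lambda p:np.r_[s4(p),t4(p)]):
    w=least_squares(f,[.57,-.146]);print('lid',w.x,np.round(w.fun,1))
E
python3 fit.py
```

```text
g [0.51484968 0.13582358 0.09      ]
lid top [ 0.52070805  0.13677094  0.0649169  -0.30688292] cost 7.2820883057583865 [-0.4 -0.1 -0.8 -0.4  0.1  0.8 -0.1  1.3 -1.3 -0.5 -0.2 -0.9 -1.9  0.9
  0.5 -0.2 -0.9 -0.7 -0.8 -0.8 -0.7 -0.6]
handle [0.53691381 0.13163544 0.09436177]
pot [ 0.57112576 -0.14528203] [-0.9 -1.5 -0.3  0.2 -0.1 -0.  -0.4 -1.   0.4  0.8  0.2  0.3  0.1]
cam a,b [ 0.53792142 -0.0254686   0.174     ] [ 0.60981721 -0.27208525  0.174     ] 0.12432935129209395 0.13257482607738466
pot y yaw deg 16.252910821613803
tool yaw y axis [ 9.60769284e-01  2.77348705e-01 -2.80277679e-04]
[array([ 0.75620545, -0.01994142,  0.085     ]), array([ 0.51190627, -0.51095389,  0.03      ]), array([ 0.32622898, -0.12256596,  0.1       ]), array([0.56110956, 0.47223587, 0.08      ]), array([0.74418498, 0.15494723, 0.        ])]
----
[0.32267433 0.18555315] [-0.9 -0.1  1.1 -1.5 -0.5  0.3 -0.8] [-0.00718567 -0.00494685] across -0.005420071011898051 along -0.006834592476844655
====
[ 0.57024991 -0.14688268] [ 0.1  1.   1.2  1.2  0.1  1.4  1.4 -0.1] [-0.00071009 -0.00058268]
pot side [ 0.57237824 -0.1456741 ] [ 0.6  0.8  0.2 -0.4  0.  -0.2]
lid [ 0.57024991 -0.14688268] [ 0.1  1.   1.2  1.2  0.1  1.4  1.4 -0.1]
lid [ 0.56885792 -0.14426606] [-1.   0.8  0.5 -0.1  0.1  0.1  0.6]
lid [ 0.56968904 -0.14548114] [-0.1  0.7  0.9  1.1  0.3  1.8  1.6  0.3 -1.4  0.5  0.5  0.1 -0.4 -0.3
  0.5]
```

Call:
{"method": "apply_moves", "body": {"moves": [{"delta_pos": [2, 0, -15], "yaw": 0, "gripper": 0.4}, {"delta_pos": [0, 0, -25], "yaw": 0, "gripper": 0.4}, {"delta_pos": [0, 0, -25], "yaw": 0, "gripper": 0.4}, {"delta_pos": [0, 0, -13], "yaw": 0, "gripper": 0.4}, {"delta_pos": [0, 0, -6], "yaw": 0, "gripper": 0.4}, {"delta_pos": [0, 0, -5], "yaw": 0, "gripper": 0.4}, {"delta_pos": [0, 0, -4], "yaw": 0, "gripper": 0.4}, {"delta_pos": [0, 0, 0], "yaw": 0, "gripper": 0.4}]}}

```text
clock: 11.22
tcp_pos: [0.5738, -0.1476, 0.1575]
ee_rot: [0.0, 0.602, 0.799, 0.0]
force: [-0.8, -0.2, -5.5]
grip_width: 0.0626
gripper_force: 58.5
```

Call:
{"method": "apply_moves", "body": {"moves": [{"delta_pos": [0, 1, -2], "yaw": 0, "gripper": 0.4}, {"delta_pos": [0, 0, -2], "yaw": 0, "gripper": 0.4}, {"delta_pos": [0, 0, -2], "yaw": 0, "gripper": 0.4}, {"delta_pos": [0, 0, -1], "yaw": 0, "gripper": 0.4}, {"delta_pos": [0, 0, 0], "yaw": 0, "gripper": 0.4}]}}

```text
clock: 11.85
tcp_pos: [0.5749, -0.1486, 0.1535]
ee_rot: [0.003, 0.601, 0.799, -0.0]
force: [-2.6, -6.8, 8.4]
grip_width: 0.0626
gripper_force: 60.4
```

Call:
{"method": "apply_moves", "body": {"moves": [{"delta_pos": [-1, -2, 0], "yaw": 0, "gripper": 0.4}, {"delta_pos": [0, 0, -1], "yaw": 0, "gripper": 0.4}, {"delta_pos": [0, 0, -1], "yaw": 0, "gripper": 0.4}, {"delta_pos": [0, 0, 0], "yaw": 0, "gripper": 0.4}]}}

```text
clock: 12.35
tcp_pos: [0.5747, -0.1497, 0.1525]
ee_rot: [0.004, 0.602, 0.799, 0.001]
force: [-2.3, -3.6, 15.3]
grip_width: 0.063
gripper_force: 61.1
```

Call:
{"method": "apply_moves", "body": {"moves": [{"delta_pos": [-1, -2, 0], "yaw": 0, "gripper": 0.4}, {"delta_pos": [0, 0, -1], "yaw": 0, "gripper": 0.4}, {"delta_pos": [0, 0, 0], "yaw": 0, "gripper": 0.4}]}}

```text
clock: 12.72
tcp_pos: [0.5737, -0.1507, 0.1507]
ee_rot: [0.003, 0.602, 0.799, 0.001]
force: [1.8, 0.3, 13.1]
grip_width: 0.063
gripper_force: 60.6
```

Call:
{"method": "apply_moves", "body": {"moves": [{"delta_pos": [0, 0, 1], "yaw": 0, "gripper": 0.4}, {"delta_pos": [0, 0, 0], "yaw": 0, "gripper": 0.9}, {"delta_pos": [0, 0, 0], "yaw": 0, "gripper": 1}, {"delta_pos": [0, 0, 0], "yaw": 0, "gripper": 1}, {"delta_pos": [0, 0, 15], "yaw": 0, "gripper": 1}, {"delta_pos": [0, 0, 40], "yaw": 0, "gripper": 1}, {"delta_pos": [0, 0, 40], "yaw": 0, "gripper": 0}, {"delta_pos": [0, 0, 0], "yaw": 0, "gripper": 0}]}}

```text
clock: 13.72
tcp_pos: [0.5737, -0.151, 0.2481]
ee_rot: [0.004, 0.602, 0.799, 0.002]
force: [1.3, -0.3, 0.6]
grip_width: 0.0517
gripper_force: 0.0
```

Call:
{"method": "apply_moves", "body": {"moves": [{"delta_pos": [-15, 50, 10], "yaw": 0, "gripper": 0}, {"delta_pos": [-15, 50, 0], "yaw": 0, "gripper": 0}, {"delta_pos": [-15, 50, 0], "yaw": 0, "gripper": 0}, {"delta_pos": [0, 25, 0], "yaw": 0, "gripper": 0}, {"delta_pos": [0, 0, 0], "yaw": 0, "gripper": 0}]}}

```text
clock: 14.35
tcp_pos: [0.5261, 0.0259, 0.253]
ee_rot: [-0.0, 0.601, 0.8, -0.0]
force: [-0.7, 0.1, -0.8]
grip_width: -0.0004
gripper_force: 0.0
```

```bash
python3 - <<'E'
from h import *
S=snap('side','s5');T=snap('top','t5');s=bot.get_state();print(s['tcp_pos'],s['force'],s['grip_width'])
a=cv2.resize(T['image'][150:240,300:420],(600,450),interpolation=cv2.INTER_CUBIC)
b=cv2.resize(S['image'][115:225,280:320+40],(200*2,550),interpolation=cv2.INTER_CUBIC)
m=np.zeros((600,800,3),np.uint8); a=cv2.resize(a,(440,330)); m[:330,:440]=a; b=cv2.resize(S['image'][115:225,275:365],(360,440),interpolation=cv2.INTER_CUBIC); m[:440,440:]=b
cv2.imwrite('pics/c8.png',m[:,:,::-1])
E
```

```text
[0.52653791 0.02408621 0.25299951] [ 0.22991285  0.59176931 -0.18946396] 0.00016822045750497204
```

View pics/c8.png

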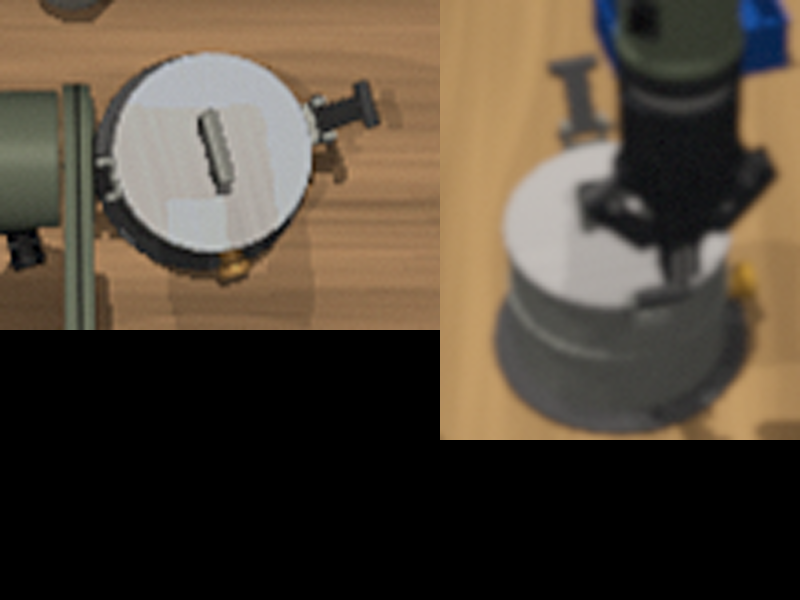

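Call:
{"method": "apply_moves", "body": {"moves": [{"delta_pos": [0, 0, -40], "yaw": 0, "gripper": 0}, {"delta_pos": [0, 0, -40], "yaw": 0, "gripper": 0}, {"delta_pos": [3, -10, 0], "yaw": 0, "gripper": 0}, {"delta_pos": [4, -12, 0], "yaw": 0, "gripper": 0}, {"delta_pos": [3, -12, 0], "yaw": 0, "gripper": 0}, {"delta_pos": [3, -12, 0], "yaw": 0, "gripper": 0}, {"delta_pos": [0, 0, 0], "yaw": 0, "gripper": 0}]}}

```text
clock: 15.32
tcp_pos: [0.5403, -0.0229, 0.174]
ee_rot: [0.001, 0.602, 0.798, 0.0]
force: [-0.3, 0.2, 0.5]
grip_width: 0.0004
gripper_force: 0.0
```

Call:
{"method": "apply_moves", "body": {"moves": [{"delta_pos": [3, -12, 0], "yaw": 0, "gripper": 0}, {"delta_pos": [3, -12, 0], "yaw": 0, "gripper": 0}, {"delta_pos": [3, -12, 0], "yaw": 0, "gripper": 0}, {"delta_pos": [2, -6, 0], "yaw": 0, "gripper": 0}, {"delta_pos": [0, 0, 0], "yaw": 0, "gripper": 0}]}}

```text
clock: 15.95
tcp_pos: [0.5509, -0.0645, 0.1732]
ee_rot: [0.0, 0.602, 0.799, -0.0]
force: [0.5, 0.5, -0.1]
grip_width: -0.0002
gripper_force: 0.0
```

Call:
{"method": "apply_moves", "body": {"moves": [{"delta_pos": [1, -5, 0], "yaw": 0, "gripper": 0}]}}

```text
clock: 16.08
tcp_pos: [0.5516, -0.0684, 0.1733]
ee_rot: [-0.0, 0.602, 0.799, 0.0]
force: [-0.9, 1.8, 0.2]
grip_width: 0.0
gripper_force: 0.7
```

```bash
cat > cam.py <<'E'
from h import *
import sys
c0=np.array([.572,-.148]);u=np.array([-.28,.96])
def tip(side,th,dx=0):
    r=.097-.052*np.sin(th); return np.r_[c0+side*r*u+dx*np.array([.96,.28]),.1415+.052*np.cos(th)]
def gray(c,p):
    x,y=proj(c,p)[0]; return int(cv2.getRectSubPix(np.ascontiguousarray(c['image'].mean(2).astype(np.float32)),(2,2),(float(x),float(y))).mean())
for n in sys.argv[1:]:
    c=snap(n,'k'+n)
    for s in(1,-1):
        print(n,'a' if s>0 else 'b')
        for th in(-.7,-.5,.3,.6,.9,1.2,1.57): print(' ',th,proj(c,tip(s,th))[0].round(),[gray(c,tip(s,th,d)) for d in(-.015,0,.015)])
E
python3 cam.py side top
```

```text
side a
  -0.7 [331. 190.] [76, 59, 62]
  -0.5 [330. 186.] [125, 80, 57]
  0.3 [326. 175.] [142, 59, 68]
  0.6 [325. 173.] [84, 53, 52]
  0.9 [324. 173.] [53, 44, 69]
  1.2 [323. 175.] [58, 46, 113]
  1.57 [323. 178.] [64, 59, 170]
side b
  -0.7 [308. 131.] [48, 76, 79]
  -0.5 [309. 131.] [47, 71, 75]
  0.3 [312. 138.] [52, 42, 80]
  0.6 [313. 143.] [27, 24, 66]
  0.9 [314. 148.] [21, 24, 85]
  1.2 [315. 153.] [19, 21, 85]
  1.57 [315. 158.] [20, 24, 60]
top a
  -0.7 [319. 201.] [115, 85, 75]
  -0.5 [322. 200.] [110, 80, 80]
  0.3 [335. 196.] [47, 72, 85]
  0.6 [339. 195.] [59, 77, 90]
  0.9 [342. 194.] [66, 80, 92]
  1.2 [344. 194.] [69, 83, 94]
  1.57 [345. 194.] [69, 83, 94]
top b
  -0.7 [400. 178.] [56, 59, 62]
  -0.5 [398. 179.] [56, 49, 52]
  0.3 [386. 182.] [76, 66, 76]
  0.6 [381. 183.] [173, 173, 171]
  0.9 [377. 185.] [171, 172, 172]
  1.2 [374. 186.] [171, 172, 172]
  1.57 [372. 187.] [172, 173, 173]
```

Call:
{"method": "apply_moves", "body": {"moves": [{"delta_pos": [3, -10, 0], "yaw": 0, "gripper": 0}, {"delta_pos": [3, -9, 0], "yaw": 0, "gripper": 0}, {"delta_pos": [-2, 6, 0], "yaw": 0, "gripper": 0}, {"delta_pos": [0, 0, 25], "yaw": 0, "gripper": 0}, {"delta_pos": [4, -14, 0], "yaw": 0, "gripper": 0}, {"delta_pos": [0, 0, -10], "yaw": 0, "gripper": 0}, {"delta_pos": [0, 0, -8], "yaw": 0, "gripper": 0}, {"delta_pos": [0, 0, -7], "yaw": 0, "gripper": 0}]}}

```text
clock: 17.18
tcp_pos: [0.5591, -0.0956, 0.1718]
ee_rot: [-0.001, 0.602, 0.799, -0.001]
force: [0.8, -2.2, 2.4]
grip_width: 0.0002
gripper_force: 1.2
```

Call:
{"method": "apply_moves", "body": {"moves": [{"delta_pos": [0, 0, -6], "yaw": 0, "gripper": 0}, {"delta_pos": [0, 0, -6], "yaw": 0, "gripper": 0}]}}

```text
clock: 17.42
tcp_pos: [0.56, -0.0956, 0.1612]
ee_rot: [0.0, 0.602, 0.799, 0.0]
force: [0.4, -1.9, 1.2]
grip_width: 0.0002
gripper_force: 0.8
```

Pressing the cam down with about 2 N, as expected. I'll keep going until it lands on the lid.

Call:
{"method": "apply_moves", "body": {"moves": [{"delta_pos": [0, 0, -5], "yaw": 0, "gripper": 0}, {"delta_pos": [0, 0, -4], "yaw": 0, "gripper": 0}, {"delta_pos": [0, 0, -3], "yaw": 0, "gripper": 0}, {"delta_pos": [0, 0, 0], "yaw": 0, "gripper": 0}]}}

```text
clock: 17.92
tcp_pos: [0.5597, -0.0955, 0.1499]
ee_rot: [0.0, 0.602, 0.799, 0.0]
force: [-1.0, -0.0, 3.6]
grip_width: -0.0001
gripper_force: 2.2
```

Call:
{"method": "apply_moves", "body": {"moves": [{"delta_pos": [0, 0, -2], "yaw": 0, "gripper": 0}, {"delta_pos": [0, 0, -1], "yaw": 0, "gripper": 0}, {"delta_pos": [0, 0, 0], "yaw": 0, "gripper": 0}]}}

```text
clock: 18.3
tcp_pos: [0.5599, -0.0954, 0.1494]
ee_rot: [0.001, 0.602, 0.799, 0.001]
force: [-4.8, 0.2, 18.1]
grip_width: -0.0
gripper_force: 9.0
```

Call:
{"method": "apply_moves", "body": {"moves": [{"delta_pos": [0, 0, 20], "yaw": 0, "gripper": 0}, {"delta_pos": [0, 0, 45], "yaw": 0, "gripper": 0}, {"delta_pos": [0, 0, 45], "yaw": 0, "gripper": 0}, {"delta_pos": [16, -56, 0], "yaw": 0, "gripper": 0}, {"delta_pos": [16, -56, 0], "yaw": 0, "gripper": 0}, {"delta_pos": [15, -56, 0], "yaw": 0, "gripper": 0}, {"delta_pos": [15, -56, 0], "yaw": 0, "gripper": 0}, {"delta_pos": [0, 0, 0], "yaw": 0, "gripper": 0}]}}

```text
clock: 19.3
tcp_pos: [0.6216, -0.3231, 0.254]
ee_rot: [-0.001, 0.603, 0.797, -0.0]
force: [-0.1, 0.8, 0.9]
grip_width: 0.0002
gripper_force: 0.0
```

```bash
python3 cam.py side top | grep -A7 ' a'; python3 -c "
from h import *
print(bot.get_state()['tcp_pos'])"
```

```text
side a
  -0.7 [331. 190.] [86, 83, 78]
  -0.5 [330. 186.] [182, 146, 86]
  0.3 [326. 175.] [187, 139, 138]
  0.6 [325. 173.] [186, 182, 183]
  0.9 [324. 173.] [186, 184, 185]
  1.2 [323. 175.] [178, 169, 171]
  1.57 [323. 178.] [99, 82, 83]
--
top a
  -0.7 [319. 201.] [117, 108, 116]
  -0.5 [322. 200.] [113, 110, 118]
  0.3 [335. 196.] [143, 77, 188]
  0.6 [339. 195.] [143, 77, 191]
  0.9 [342. 194.] [132, 68, 148]
  1.2 [344. 194.] [53, 65, 53]
  1.57 [345. 194.] [52, 65, 61]
[ 0.62138603 -0.31946618  0.25512012]
```

Call:
{"method": "apply_moves", "body": {"moves": [{"delta_pos": [0, 0, -41], "yaw": 0, "gripper": 0}, {"delta_pos": [0, 0, -41], "yaw": 0, "gripper": 0}, {"delta_pos": [-3, 12, 0], "yaw": 0, "gripper": 0}, {"delta_pos": [-4, 12, 0], "yaw": 0, "gripper": 0}, {"delta_pos": [-3, 12, 0], "yaw": 0, "gripper": 0}, {"delta_pos": [-4, 12, 0], "yaw": 0, "gripper": 0}, {"delta_pos": [-3, 12, 0], "yaw": 0, "gripper": 0}]}}

```text
clock: 20.27
tcp_pos: [0.6048, -0.2589, 0.1756]
ee_rot: [0.001, 0.602, 0.799, 0.0]
force: [0.8, -2.0, 1.2]
grip_width: 0.0002
gripper_force: 1.1
```

Call:
{"method": "apply_moves", "body": {"moves": [{"delta_pos": [-4, 12, 0], "yaw": 0, "gripper": 0}, {"delta_pos": [-3, 12, 0], "yaw": 0, "gripper": 0}, {"delta_pos": [-3, 11, 0], "yaw": 0, "gripper": 0}]}}

```text
clock: 20.65
tcp_pos: [0.5942, -0.2236, 0.1739]
ee_rot: [-0.001, 0.602, 0.799, -0.0]
force: [1.2, -2.5, -0.4]
grip_width: 0.0002
gripper_force: 0.8
```

Call:
{"method": "apply_moves", "body": {"moves": [{"delta_pos": [-3, 9, 0], "yaw": 0, "gripper": 0}, {"delta_pos": [-2, 8, 0], "yaw": 0, "gripper": 0}, {"delta_pos": [2, -6, 0], "yaw": 0, "gripper": 0}, {"delta_pos": [0, 0, 25], "yaw": 0, "gripper": 0}, {"delta_pos": [-4, 14, 0], "yaw": 0, "gripper": 0}, {"delta_pos": [0, 0, -10], "yaw": 0, "gripper": 0}, {"delta_pos": [0, 0, -8], "yaw": 0, "gripper": 0}, {"delta_pos": [0, 0, -7], "yaw": 0, "gripper": 0}]}}

```text
clock: 21.65
tcp_pos: [0.5871, -0.1992, 0.1727]
ee_rot: [-0.001, 0.602, 0.799, -0.0]
force: [-0.7, 2.2, 3.4]
grip_width: -0.0
gripper_force: 1.3
```

Call:
{"method": "apply_moves", "body": {"moves": [{"delta_pos": [0, 0, -6], "yaw": 0, "gripper": 0}, {"delta_pos": [0, 0, -6], "yaw": 0, "gripper": 0}]}}

```text
clock: 21.9
tcp_pos: [0.5878, -0.1995, 0.1619]
ee_rot: [0.0, 0.602, 0.799, 0.0]
force: [-0.3, 1.0, 2.3]
grip_width: -0.0
gripper_force: 0.8
```

Call:
{"method": "apply_moves", "body": {"moves": [{"delta_pos": [0, 0, -5], "yaw": 0, "gripper": 0}, {"delta_pos": [0, 0, -4], "yaw": 0, "gripper": 0}, {"delta_pos": [0, 0, -3], "yaw": 0, "gripper": 0}, {"delta_pos": [0, 0, -2], "yaw": 0, "gripper": 0}, {"delta_pos": [0, 0, -1], "yaw": 0, "gripper": 0}, {"delta_pos": [0, 0, 0], "yaw": 0, "gripper": 0}]}}

```text
clock: 22.65
tcp_pos: [0.5879, -0.1997, 0.1491]
ee_rot: [0.001, 0.602, 0.799, 0.0]
force: [-2.7, 0.8, 9.8]
grip_width: -0.0
gripper_force: 3.8
```

Call:
{"method": "apply_moves", "body": {"moves": [{"delta_pos": [0, 0, 0], "yaw": 0, "gripper": 0}, {"delta_pos": [0, 0, 20], "yaw": 0, "gripper": 0}, {"delta_pos": [0, 0, 45], "yaw": 0, "gripper": 0}, {"delta_pos": [0, 0, 45], "yaw": 0, "gripper": 0}, {"delta_pos": [-30, -45, 0], "yaw": 0, "gripper": 0}, {"delta_pos": [-30, -45, 0], "yaw": 0, "gripper": 0}, {"delta_pos": [-30, -45, 0], "yaw": 0, "gripper": 0}, {"delta_pos": [0, 0, 0], "yaw": 0, "gripper": 0}]}}

```text
clock: 23.65
tcp_pos: [0.4956, -0.3374, 0.2572]
ee_rot: [0.0, 0.604, 0.797, -0.001]
force: [0.9, -0.7, 1.3]
grip_width: 0.0004
gripper_force: 0.0
```

```bash
python3 cam.py side top; python3 - <<'E'
from h import *
# rim-lid step check: lid outline fit via threshold in the top view
c=pickle.load(open('pics/ktop.pkl','rb'));g=c['image'].mean(2)
m=((g>125)&(np.ptp(c['image'].astype(int),axis=2)<40)).astype(np.uint8);m[:,:310]=0;m[:,402:]=0;m[:160]=0;m[225:]=0
k=cv2.findContours(cv2.morphologyEx(m,cv2.MORPH_CLOSE,np.ones((9,9))),0,2)[0];k=max(k,key=cv2.contourArea)
e=cv2.minEnclosingCircle(k);print(e,atz(c,*e[0],.136))
print('expected',proj(c,[.572,-.148,.136]),bot.get_state()['force'])
# bystanders: image change against the first picture
for n in('top','side'):
    a=pickle.load(open(f'pics/{n}0.pkl','rb'))['image'].astype(int);b=pickle.load(open(f'pics/k{n}.pkl','rb'))['image'].astype(int);d=abs(a-b).mean(2)
    R_={'top':[(305,120,335,155),(430,180,490,245),(155,178,190,212)],'side':[(240,200,275,240),(312,102,365,140),(300,362,338,400)]}[n]
    print(n,[round(d[y:Y,x:X].mean(),1) for x,y,X,Y in R_])
E
```

```text
side a
  -0.7 [331. 190.] [86, 82, 78]
  -0.5 [330. 186.] [181, 146, 86]
  0.3 [326. 175.] [186, 138, 137]
  0.6 [325. 173.] [186, 181, 182]
  0.9 [324. 173.] [185, 183, 184]
  1.2 [323. 175.] [178, 168, 170]
  1.57 [323. 178.] [99, 81, 82]
side b
  -0.7 [308. 131.] [134, 139, 140]
  -0.5 [309. 131.] [134, 139, 141]
  0.3 [312. 138.] [133, 141, 138]
  0.6 [313. 143.] [139, 142, 138]
  0.9 [314. 148.] [136, 82, 82]
  1.2 [315. 153.] [188, 99, 120]
  1.57 [315. 158.] [119, 106, 109]
top a
  -0.7 [319. 201.] [117, 108, 115]
  -0.5 [322. 200.] [112, 109, 117]
  0.3 [335. 196.] [143, 78, 188]
  0.6 [339. 195.] [143, 76, 189]
  0.9 [342. 194.] [131, 67, 147]
  1.2 [344. 194.] [52, 64, 54]
  1.57 [345. 194.] [52, 62, 62]
top b
  -0.7 [400. 178.] [117, 109, 116]
  -0.5 [398. 179.] [117, 110, 118]
  0.3 [386. 182.] [80, 71, 86]
  0.6 [381. 183.] [154, 71, 185]
  0.9 [377. 185.] [168, 74, 187]
  1.2 [374. 186.] [131, 64, 127]
  1.57 [372. 187.] [51, 63, 65]
((358.5, 190.0), 32.74532699584961) [ 0.57416389 -0.14840087  0.136     ]
expected [[358.3715395  190.67178372]] [-0.74353367  0.28450489 -0.71948106]
top [np.float64(2.3), np.float64(38.2), np.float64(2.1)]
side [np.float64(2.5), np.float64(4.9), np.float64(2.4)]
```

```bash
python3 -c "
from rig import bot
print(bot.close_job())"
```

```text
the job is handed in; nothing more can be done
None
```

The lid is seated on the larger pot with both cam arms pressed down to a firm stop, and I handed the job in at about 24 s. No verdict came back. My last checks, by pixel values and forces rather than a viewed picture, showed the lid about centred, both cams flat, and tin, bin and cup undisturbed (the bin checked from the side view only).

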